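# Stock the latched pull-out provisions tray

## Task

Put the provisions away in the wooden pull-out rack. Its tray is held by a catch: lift the tray over the stop ribs, draw it all the way out to its end stop and let it down, then stand the provisions upright in their pockets one after another in the order of the stud marks: spice jar in the one-stud pocket, salt mill in two, food tin in three, plain steel tea canister in four (if one of them is not there, leave its pocket empty and go on to the next). Finally slide the tray back in, lift it over the ribs again and let it drop fully home behind them, with everything still standing in its place; leave the garlic where it is.

Things in the scene. Friction and masses are not known exactly. Their poses are not given: they have to be found in the camera images.
- rack: Fixed wooden housing, 352 mm wide, 156 mm tall, roof x -44 to +50 mm. Origin on the worktop below its middle; -x points out of the open front to the robot, +y left seen from the front, z up; turned about 0.4 to 0.6 rad. Steel runners (8 mm high, 22 wide, y = +-152 mm) run forward to x = -188 mm; on each a steel stop rib, top 22 mm above the worktop, x = -71 to -63 mm.
- tray_pull (a joint): How far the tray is drawn out along the rack's -x, m: 0 stowed, 0.12 fully out (hard stops). Friction about 1.5 N, stays where left. With the tray down its two side catch blocks (10 mm thick) lie behind the ribs at 0 (3 mm play) and block it; outside, it cannot be pushed in past about 0.021 unless raised. Let down between 0.003 and 0.021 it rests on the ribs.
- tray_lift (a joint): How far the tray is raised straight up, m: 0 down, 0.025 highest (hard stop). Above 0.013 the blocks clear the ribs (0.016 to 0.021 is good). Nothing holds it up: let go, it sinks back under its weight (about 4 N empty, up to 12 N loaded).
- handle (a point): Grip point of the tray's handle, an upright wooden block, 20 mm wide (rack y), 36 deep (rack x), 64 tall, its top 25 mm above this point, the thin tongue that carries it 37 mm below. Pinch from above across the 20 mm faces, fingers closing along rack y. Stowed it is at rack x = -107 mm, 63 mm in front of the roof edge. Axes as the rack.
- pocket1 (a point): Centre of the floor of the one-stud pocket (leftmost from the front). Four open pockets in a row along rack y, 68 mm apart, inside 70 (rack x) by 64 mm (rack y), walls 4 mm thick, front and back 24, partitions 36 mm above the floor; floor 18 mm above the worktop, tray down. Stowed at rack x = 0, fully out at -120 mm. Fingers closing along rack x clear the neighbours. Axes as the rack; moves with the tray.
- pocket2 (a point): Centre of the floor of the pocket with two studs, next to the right of pocket1; same size.
- pocket3 (a point): Centre of the floor of the pocket with three studs; same size.
- pocket4 (a point): Centre of the floor of the pocket with four studs (rightmost); same size.
- spice_jar_c (a point): Centre, half-way up, of the spice jar: slender glass jar with a yellow cap, 44 mm across, 100 mm tall, about 0.11 kg; it stands on the wooden chopping board (22 mm high, fixed) to the right of the rack. z axis up along the jar. Belongs in pocket1. May be absent.
- mill_c (a point): Centre, half-way up, of the salt mill: waisted clear shaker with a grey domed top, 44 mm across, 90 mm tall, about 0.1 kg; also on the chopping board. z up. Belongs in pocket2. May be absent.
- tin_c (a point): Centre, half-way up, of the food tin: red labelled can, 57 mm across, 72 mm tall, about 0.18 kg; on the worktop in front of the chopping board. z up. Belongs in pocket3. May be absent.
- tea_canister_c (a point): Centre, half-way up, of the tea canister: plain grey cylinder with a fixed lid, 53 mm across, 67 mm tall, about 0.12 kg; on the worktop in front of the chopping board. z up. Belongs in pocket4. May be absent.
- garlic: A loose garlic bulb, 54 mm across and 53 mm tall, a bystander at the far end of the chopping board; origin at its underside.
Things that resemble listed ones, but are neither listed nor needed, are in the scene too. Leave any turquoise look-alike of the part that bears tin_c alone.

How it is judged:
By the outcome, as a careful person would: the job done as asked, in the order asked, and still so for the second after the job is handed in, with the robot touching nothing.
Of spice_jar, mill, tin, tea_canister only 3 to 4 are there at a start; the rules pass over those that are not, and their reading is None.
At some moment in a run one of tin, tea_canister may be knocked a few centimetres aside while the robot is not near it.
It also fails if it takes over 200 s, if anything falls off the work surface, if the arm or the gripper's body presses on something with over 40 N, if the wrist force passes 120 N, or if a joint passes its speed limit or range.

## Robot

A 6-joint arm with a two-finger parallel gripper is mounted at the origin on a cart in front of the work surface, level with it; the furniture and walls round the work are solid. World frame = base frame: x ahead of the robot, y to its left, z up, the work surface at z = 0. Lengths are in mm, angles in rad, forces in N, time in s.
With the tool pointing down it reaches from about 350 to 875 mm from the base axis. Payload 4.2 kg.
Tool frame: the origin (TCP) lies midway between the tips of the shut fingers; the grasp point (between the pads) lies 19 mm behind it; z points along the fingers, y is the line along which they close (so a half turn about z gives the same grasp; the last joint's range is limited). The gripper opens to 85 mm and grips with 20 to 120 N. Pads are 22 mm wide; open, the fingers measure 114 mm over their backs; the gripper's body (76 mm by 85 mm) begins 54 mm behind the grasp point. The pads swing forward as they close: fully open they stand 13 mm farther back than shut.
Start: joints at [0.259, 0.385, 0.008, 0, -1.194, -0.259], TCP at [624.979, 0.025, 231.312] pointing down, gripper open.
Joint ranges: [-3.14, 3.14], [-1.21, 2.06], [-1.07, 1.41], [-3.16, 2.05], [-2.99, -0.16], [-3.1, 3.1]. Speed limits (rad/s): [2.79, 2.79, 3.14, 3.14, 3.14, 3.14].

## Interface

Orientations are given as a unit quaternion [x, y, z, w].
In Python, from bench import read_state, get_image, job_done gives the robot as it stands.
- The arm moves only by the tool servo_tool, never from a script. Its arguments are lists of equal length, an entry for each row: "rotation": the turn, a rotation vector about the world's x, y, z scaled (see below), a list of three; "slide": the shift along the world's x, y, z scaled (see below), a list of three; "grip": the opening, from -1 (shut) to 1 (fully open). In form: {"rotation": [[rx, ry, rz], ...], "slide": [[tx, ty, tz], ...], "grip": [grip, ...]}. A call has 1 to 8 rows; each row is the pose to reach, as a shift and turn from the pose commanded when the call began, turning the shorter way round; what a row does not reach only later rows make up. The controller multiplies each number of a shift by 0.2 m and each number of a turn by 360 degrees. A row lasts 1/8 s, in which the tool goes at most 62.5 mm and 10.7 degrees, less where a joint would pass 70% of its speed; a pose out of reach is approached as far as the arm can. A call with a number of a shift or a turn outside -1 to 1 is refused whole. A call with a gripper value outside its range is refused whole. The fingers move at their own pace and stop on an object; the grip force is fixed at half the most. Time passes only in rows, so rows that repeat a pose let the fingers close. It gives the time, the measured TCP pose, the force, the opening and the grip force at its end, in the units of the state.
- read_state(): the state, without advancing time (a new reading comes with each control period).
- get_image(name): name is "scene" or "side" or "wrist"; returns a dict with "image" (420x560x3 uint8, red, green, blue), "depth" (420x560 float32, mm along the optical axis (not along the pixel's ray), 0 where there is no reading), "camera_matrix" (3x3 intrinsics, pixels), "rvec" (rotation vector, rad) and "tvec" (3), from world to camera coordinates, as OpenCV has them; the wrist camera has in their place "hand_eye" (4x4, takes a point from camera to tool coordinates, whose origin is the TCP and whose axes are the flange's). Camera axes: x right, y down, z forward; pixel columns grow to the right and rows downward; lengths in mm; the calibration is good to about 2 mm. A picture is of the moment at which its call begins: read the wrist's pose just before it.
- job_done(): hands the job in; it is judged then, once.
The state is a dict: "clock": time; "joints": joint angles; "joint_vel": joint speeds; "joint_efforts": joint torques, N m; "position": TCP position; "ee_rot": TCP orientation; "contact_force": force on the tool from outside, world axes, zero at the start; "wrist_torque": the same for the moment, N m; "gripper_width": finger opening in mm; "grasp_force": force on a finger pad.
Only numpy, scipy, OpenCV 4.12 (cv2) and the standard library are available. Lean on these libraries where they do the work, as an engineer would, in place of code of your own. Each camera call takes 0.05 s, during which the arm holds its last target. There are 200 camera calls.

## Working session

There is one attempt and no reset: what is moved stays moved. The work goes in short steps, Python scripts to look and compute and a tool call to move; the robot and the scene stay as the last step left them, time stands still between calls to the robot, and variables do not carry over. Pictures are saved under pics/ and viewed, at most 14 in all, crops included, and the job is handed in when it is done.

Besides the shell and the picture viewer there is one more tool, called after ">>>" as name(argument=value, ...) on one line, values as JSON. servo_tool: Moves the arm, as the interface text tells. Shifts and turns lie within -1 to 1; 1 stands for 0.2 m of shift or 360 degrees of turn. Its arguments: {"type":"object","properties":{"rotation":{"type":"array","items":{"type":"array","items":{"type":"number","minimum":-1,"maximum":1}}},"slide":{"type":"array","items":{"type":"array","items":{"type":"number","minimum":-1,"maximum":1}}},"grip":{"type":"array","items":{"type":"number"}}},"required":["rotation","slide","grip"]}

```bash
mkdir -p pics; cat > h.py <<'E'
import numpy as np,cv2
from bench import read_state,get_image,job_done
from scipy.spatial.transform import Rotation as R
def cloud(name):
    s=read_state(); g=get_image(name); K=g["camera_matrix"]; d=g["depth"].astype(float)
    v,u=np.mgrid[:420,:560]
    P=np.stack([(u-K[0,2])/K[0,0]*d,(v-K[1,2])/K[1,1]*d,d],-1)
    if "rvec" in g and g["rvec"] is not None:
        M=cv2.Rodrigues(np.array(g["rvec"],float))[0]; W=(P-np.array(g["tvec"]).ravel())@M
    else:
        H=np.array(g["hand_eye"]); Pt=P@H[:3,:3].T+H[:3,3]
        W=Pt@R.from_quat(s["ee_rot"]).as_matrix().T+np.array(s["position"])
    W[d==0]=np.nan
    return g["image"],W
def save(n,im,s=1.0): cv2.imwrite("pics/"+n+".png",cv2.resize(im[:,:,::-1],None,fx=s,fy=s,interpolation=cv2.INTER_CUBIC))
E
python3 - <<'E'
from h import *
print(read_state())
for n in("scene","side","wrist"):
    im,W=cloud(n); save(n+"0",im,1.4 if n=="scene" else 1); np.savez(n+"0.npz",im=im,W=W)
E
```

```text
{'clock': 0.0, 'joints': array([ 2.58573774e-01,  3.85540825e-01,  6.61611709e-03, -4.83684043e-04,
       -1.19402703e+00, -2.58575098e-01]), 'joint_vel': array([ 3.12194183e-06, -5.85273000e-04, -1.72893037e-03, -1.37478158e-04,
       -9.89005416e-04,  2.33558733e-04]), 'joint_efforts': array([-9.55001960e-04, -3.92286408e+01,  1.88399577e+01,  4.18616563e+00,
       -4.72148502e-03,  8.27910434e-07]), 'position': array([ 6.24404131e+02, -4.86512439e-03,  2.30229572e+02]), 'ee_rot': array([-0.70704279,  0.70716991,  0.00073616, -0.00081856]), 'contact_force': array([ 0.01802653, -0.13275872, -0.17702606]), 'wrist_torque': array([-0.01008885, -0.02538952, -0.01482575]), 'grasp_force': 0.0, 'gripper_width': 85.44000999170672}
```

View pics/scene0.png

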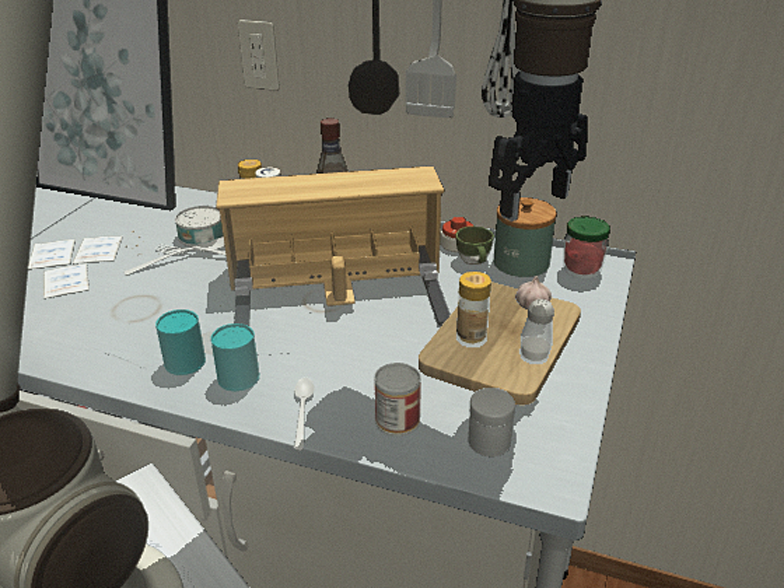

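View pics/side0.png

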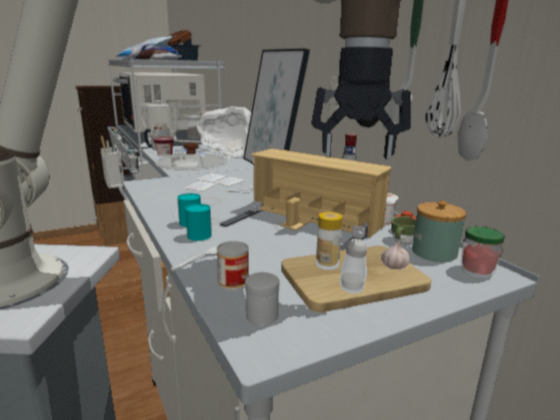

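Scene (1.4x pixels) shows all four provisions. The jar with the yellow cap is at (473,310) and the clear mill with the grey dome at (537,335), both on the board. The red labelled tin is at (398,398) and the plain grey canister at (492,422). The garlic is at (535,292). Look-alikes are two turquoise cans at (181,342) and (235,357), a low flat tin at (198,225), and jars behind the rack. Next I measure everything.

```bash
python3 - <<'E'
from h import *
D=np.load("scene0.npz"); W=D["W"];im=D["im"]
S=np.load("side0.npz")
def roi(W,c,x0,x1,y0,y1,zr):
    P=W[y0:y1,x0:x1].reshape(-1,3); return P[(P[:,2]>zr[0])&(P[:,2]<zr[1])]
r=roi(W,0,150,320,115,150,(148,164)); 
print("roof",len(r),np.median(r[:,2]),cv2.minAreaRect(r[:,:2].astype(np.float32)))
box=cv2.boxPoints(cv2.minAreaRect(r[:,:2].astype(np.float32)));print(box)
def fit(P,rad):
    from scipy.optimize import least_squares
    c=np.median(P[:,:2],0)
    f=least_squares(lambda p:np.hypot(P[:,0]-p[0],P[:,1]-p[1])-rad,c+[rad/2,0],loss="soft_l1",f_scale=1.5); return f.x
for n,b,rad,zr in [("jar",(325,352,193,250),22,(35,85)),("mill",(370,398,210,262),22,(26,105)),("tin",(265,302,258,310),28.5,(10,62)),("can",(332,370,276,326),26.5,(10,58))]:
    P=roi(W,0,*b,zr); T=roi(W,0,b[0],b[1],b[2],b[3],(zr[1],200))
    print(n,len(P),fit(P,rad),"ztop",np.percentile(T[:,2],98) if len(T) else 0, "top mid",(T[:,:2].min(0)+T[:,:2].max(0))/2 if len(T) else 0)
for n,b,rad,zr in [("jar",(314,345,208,270),22,(35,85)),("tin",(214,252,240,288),28.5,(10,62)),("can",(243,282,272,325),26.5,(10,58)),("mill",(338,370,236,295),22,(26,105))]:
    P=roi(S["W"],0,*b,zr); print("side",n,len(P),fit(P,rad))
# handle
P=roi(W,0,232,256,180,206,(40,90)); print("handle",len(P),P.mean(0),P[:,2].max()); T=P[P[:,2]>P[:,2].max()-6]; print(T.mean(0),T.min(0),T.max(0))
P=roi(W,0,365,398,195,212,(40,140)); print("garlic",P.mean(0))
E
```

```text
roof 3176 154.76064775915708 ((581.8378295898438, 373.3756103515625), (99.50234985351562, 352.1420593261719), 57.95845413208008)
[[406.19412 424.61502]
 [704.69214 237.79167]
 [757.48157 322.1362 ]
 [458.98352 508.95953]]
jar 480 [593.1121437   62.31707686] ztop 122.65017638641203 top mid [591.92497681  60.78305288]
mill 926 [634.03267267 -18.21810262] ztop 110.98285767467168 top mid [629.52582132 -24.01414696]
tin 734 [419.88398888  21.20163584] ztop 71.99480771541114 top mid [419.06899802  20.59116218]
can 734 [481.59576144 -80.34832842] ztop 67.59682742407925 top mid [480.042115  -81.9974263]
side jar 702 [594.11433391  64.43024677]
side tin 831 [428.24283772 -27.86141413]
side can 921 [482.15759633 -78.77837809]
side mill 1111 [631.66527891 -16.18498933]
handle 237 [522.56488996 278.66447315  63.64115932] 81.38678546460118
[522.37497359 278.44268521  78.35988868] [510.84867925 263.75501042  75.55114195] [538.57747209 296.2982016   81.38678546]
garlic [712.30876262  56.12406746  57.70801511]
```

View pics/wrist0.png

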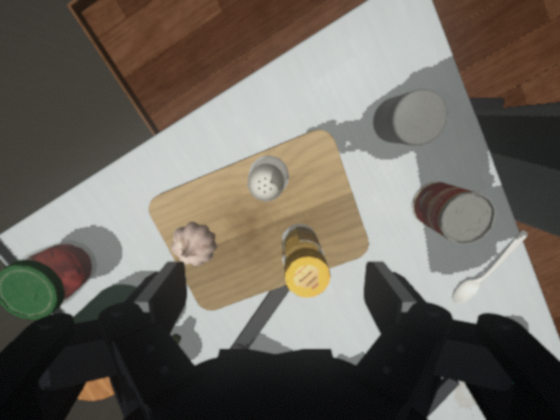

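Wrist view confirms the layout: jar (305,275), mill (267,180), garlic (195,243), canister (415,117), tin (465,215). The roof box and the handle agree on a rack yaw of about 1.011 rad and an origin near (580,371). Next I go above the handle.

>>> servo_tool(rotation=[[0,0,-0.03],[0,0,-0.06],[0,0,-0.0892],[0,0,-0.0892],[0,0,-0.0892]], slide=[[-0.06,0.15,0],[-0.15,0.4,0],[-0.23,0.62,0],[-0.25,0.7,0],[-0.25,0.7,0]], grip=[1,1,1,1,1])

```text
clock: 0.78
position: [574.8, 140.7, 231.2]
ee_rot: [-0.485, 0.874, -0.0, -0.0]
contact_force: [0.1, -0.6, -0.5]
gripper_width: 85.5
grasp_force: 0.0
```

>>> servo_tool(rotation=[[0,0,0],[0,0,0],[0,0,0],[0,0,0],[0,0,0],[0,0,0]], slide=[[-0.06,0.15,0],[-0.15,0.4,0],[-0.23,0.62,0],[-0.26,0.695,-0.1],[-0.26,0.695,-0.15],[-0.26,0.695,-0.15]], grip=[1,1,1,1,1,1])

```text
clock: 1.52
position: [523.3, 277.4, 200.3]
ee_rot: [-0.483, 0.875, -0.0, -0.001]
contact_force: [0.0, -0.3, 0.1]
gripper_width: 85.5
grasp_force: 0.0
```

```bash
python3 - <<'E'
from h import *
s=read_state();print(s["clock"],s["position"],s["ee_rot"],s["joints"],s["contact_force"])
im,W=cloud("wrist"); save("wrist1",im); np.savez("wrist1.npz",im=im,W=W)
im,W=cloud("scene"); np.savez("scene1.npz",im=im,W=W)
a=1.0107;xh=np.array([np.cos(a),np.sin(a)]);yh=np.array([-xh[1],xh[0]]);O=np.array([580.2,370.8])
W=np.load("wrist1.npz")["W"].reshape(-1,3)
q=(W[:,:2]-O)@np.c_[xh,yh]
m=(abs(q[:,0]+107)<40)&(abs(q[:,1])<40)&(W[:,2]>60)&(W[:,2]<90)
Q=q[m];z=W[m,2];print(m.sum(),np.percentile(z,[50,90,99]));t=z>np.percentile(z,95)-8
print(np.percentile(Q[t],[2,50,98],axis=0))
E
```

```text
1.525 [523.25645705 277.36177248 200.30964244] [-4.83491988e-01  8.75347794e-01 -4.28922045e-04 -1.24649110e-03] [ 7.60733410e-01  3.53788668e-01 -1.20229603e-01  2.22671458e-04
 -1.09940704e+00 -1.32235098e+00] [ 0.04766958 -0.27590853  0.09496801]
836 [79.58742871 80.83001847 81.67978642]
[[-121.49361269  -10.06563819]
 [-105.78796979   -0.81502514]
 [ -88.6958174     9.38527759]]
```

View pics/wrist1.png

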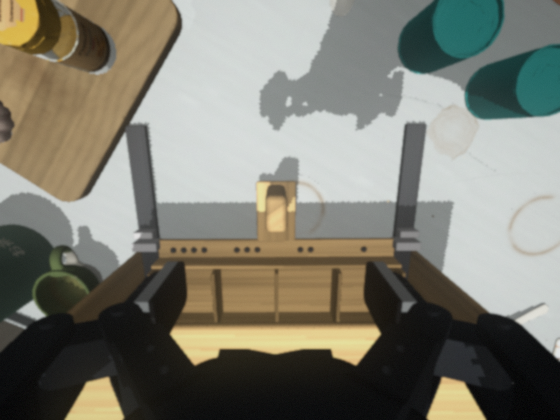

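Handle top is at (277,210) with the three partitions behind it. The stud groups read 4, 3, 2, 1 from image left, and pocket 1 is on the rack's left as expected. Next I descend, pinch and lift.

>>> servo_tool(rotation=[[0,0,0],[0,0,0],[0,0,0],[0,0,0],[0,0,0],[0,0,0],[0,0,0]], slide=[[0.006,0.019,-0.15],[0.006,0.019,-0.35],[0.006,0.019,-0.55],[0.006,0.019,-0.7],[0.006,0.019,-0.78],[0.006,0.019,-0.82],[0.006,0.019,-0.82]], grip=[1,1,1,1,1,1,1])

```text
clock: 2.5
position: [524.7, 282.9, 37.8]
ee_rot: [-0.484, 0.875, 0.0, 0.0]
contact_force: [-0.1, 0.1, 0.3]
gripper_width: 85.5
grasp_force: 0.0
```

>>> servo_tool(rotation=[[0,0,0],[0,0,0],[0,0,0],[0,0,0],[0,0,0],[0,0,0],[0,0,0],[0,0,0]], slide=[[0,0,0],[0,0,0],[0,0,0],[0,0,0],[0,0,0],[0,0,0],[0,0,0],[0,0,0]], grip=[-1,-1,-1,-1,-1,-1,-1,-1])

```text
clock: 3.5
position: [525.3, 282.4, 38.0]
ee_rot: [-0.484, 0.875, -0.0, 0.001]
contact_force: [3.6, -3.6, 0.2]
gripper_width: 19.2
grasp_force: 60.5
```

>>> servo_tool(rotation=[[0,0,0],[0,0,0],[0,0,0],[0,0,0],[0,0,0],[0,0,0]], slide=[[0,0,0.02],[0,0,0.045],[0,0,0.07],[0,0,0.09],[0,0,0.09],[0,0,0.09]], grip=[-1,-1,-1,-1,-1,-1])

```text
clock: 4.25
position: [525.2, 282.4, 55.0]
ee_rot: [-0.484, 0.875, -0.0, 0.001]
contact_force: [5.6, -2.7, -4.8]
gripper_width: 19.0
grasp_force: 59.7
```

>>> servo_tool(rotation=[[0,0,0],[0,0,0],[0,0,0],[0,0,0],[0,0,0],[0,0,0],[0,0,0],[0,0,0]], slide=[[-0.026,-0.042,0],[-0.08,-0.127,0],[-0.133,-0.212,0],[-0.186,-0.297,0],[-0.239,-0.381,0],[-0.281,-0.449,0],[-0.31,-0.495,0],[-0.319,-0.509,0]], grip=[-1,-1,-1,-1,-1,-1,-1,-1])

```text
clock: 5.25
position: [462.0, 180.8, 55.6]
ee_rot: [-0.484, 0.875, -0.0, 0.002]
contact_force: [7.9, -2.2, -4.6]
gripper_width: 19.5
grasp_force: 59.8
```

>>> servo_tool(rotation=[[0,0,0],[0,0,0],[0,0,0]], slide=[[0,0,0],[-0.008,-0.013,0],[-0.008,-0.013,0]], grip=[-1,-1,-1])

```text
clock: 5.62
position: [461.9, 180.5, 56.1]
ee_rot: [-0.485, 0.875, 0.0, 0.004]
contact_force: [9.1, 0.6, -3.1]
gripper_width: 19.3
grasp_force: 59.7
```

At the end stop: 120 mm travelled and no further give. Lower and release.

>>> servo_tool(rotation=[[0,0,0],[0,0,0],[0,0,0],[0,0,0],[0,0,0],[0,0,0]], slide=[[0.006,0.009,-0.02],[0.006,0.009,-0.045],[0.006,0.009,-0.07],[0.006,0.009,-0.09],[0.006,0.009,-0.092],[0.006,0.009,-0.092]], grip=[-1,-1,-1,-1,-1,-1])

```text
clock: 6.38
position: [462.0, 180.8, 37.9]
ee_rot: [-0.485, 0.875, -0.0, 0.002]
contact_force: [5.1, -4.0, 1.5]
gripper_width: 19.2
grasp_force: 60.6
```

>>> servo_tool(rotation=[[0,0,0],[0,0,0],[0,0,0],[0,0,0],[0,0,0],[0,0,0]], slide=[[0,0,0],[0,0,0],[0,0,0],[0,0,0],[0,0,0],[0,0,0]], grip=[0,0.5,1,1,1,1])

```text
clock: 7.12
position: [459.9, 180.3, 36.9]
ee_rot: [-0.484, 0.875, 0.0, -0.0]
contact_force: [-0.2, 0.1, -0.2]
gripper_width: 85.4
grasp_force: 0.0
```

>>> servo_tool(rotation=[[0,0,0],[0,0,0],[0,0,0.02],[0,0,0.05],[0,0,0.08],[0,0,0.11],[0,0,0.14],[0,0,0.17]], slide=[[0,0,0.2],[0,0,0.45],[0,0,0.7],[0.1,-0.1,0.8],[0.3,-0.25,0.8],[0.5,-0.4,0.8],[0.66,-0.56,0.8],[0.66,-0.58,0.8]], grip=[1,1,1,1,1,1,1,1])

```text
clock: 8.12
position: [593.5, 62.1, 195.9]
ee_rot: [0.86, -0.511, -0.0, 0.0]
contact_force: [-0.8, -0.2, -0.3]
gripper_width: 85.3
grasp_force: 0.0
```

```bash
cat >> h.py <<'E'
A=1.0107;xh=np.array([np.cos(A),np.sin(A)]);yh=np.array([-xh[1],xh[0]])
from scipy.optimize import least_squares
def fitc(P,rad,c0):
    return least_squares(lambda p:np.hypot(P[:,0]-p[0],P[:,1]-p[1])-rad,c0,loss="soft_l1",f_scale=1.5).x
def near(W,c,r,zr):
    P=W.reshape(-1,3);return P[(np.hypot(P[:,0]-c[0],P[:,1]-c[1])<r)&(P[:,2]>zr[0])&(P[:,2]<zr[1])]
def topc(W,c,r,zr):
    P=near(W,c,r,zr)
    if len(P)<10: return None
    e=cv2.minEnclosingCircle(P[:,:2].astype(np.float32)); return len(P),np.round(e[0],1),round(e[1],1),np.round(P[:,2].mean(),1)
E
python3 - <<'E'
from h import *
s=read_state();print(s["clock"],s["position"],s["ee_rot"],s["joints"])
im,W=cloud("wrist"); save("wrist2",im); np.savez("w.npz",im=im,W=W)
print("jar",topc(W,(593,63),45,(112,130)),"mill",topc(W,(632,-17),40,(90,118)))
im,W=cloud("scene"); save("scene2",im[80:330,100:450],2);np.savez("s.npz",im=im,W=W)
print("jar",topc(W,(593,63),45,(112,130)))
O=np.array([580.2,370.8]);P=W.reshape(-1,3);q=(P[:,:2]-O)@np.c_[xh,yh]
m=(abs(q[:,1])<20)&(q[:,0]<-180)&(q[:,0]>-260)&(P[:,2]>72)&(P[:,2]<86);print("handle",m.sum(),np.percentile(np.c_[q,P[:,2]][m],[2,50,98],axis=0))
E
```

```text
8.125 [593.45659752  62.11003093 195.89347245] [ 8.59783806e-01 -5.10657957e-01 -2.61250749e-04  4.34770312e-04] [ 3.75456847e-01  3.64008156e-01 -1.16348964e-01  1.34952783e-04
 -1.09144657e+00  1.23377276e-01]
jar (2437, array([593.9,  62.6]), 21.6, np.float64(122.4)) mill (1749, array([632.3, -21.1]), 17.1, np.float64(107.4))
jar (302, array([591.5,  61.5]), 23.0, np.float64(119.8))
handle 124 [[-2.43960794e+02 -9.89201036e+00  7.24324640e+01]
 [-2.30688887e+02 -1.31698970e-01  7.80504977e+01]
 [-2.08434956e+02  9.24619091e+00  8.08237113e+01]]
```

View pics/scene2.png

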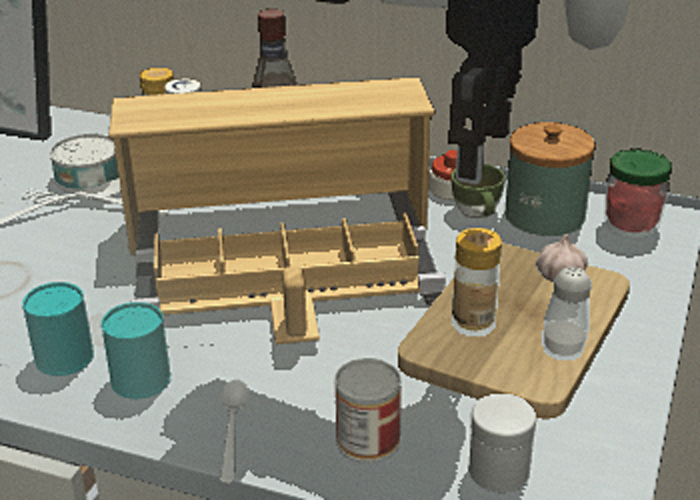

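Tray is out and down. The jar is at (593.9,62.6). Finish the turn, descend and grip.

>>> servo_tool(rotation=[[0,0,0.03],[0,0,0.06],[0,0,0.0805],[0,0,0.0805],[0,0,0.0805],[0,0,0.0805],[0,0,0.0805],[0,0,0.0805]], slide=[[0.002,0.0025,0],[0.002,0.0025,0],[0.002,0.0025,-0.1],[0.002,0.0025,-0.25],[0.002,0.0025,-0.45],[0.002,0.0025,-0.6],[0.002,0.0025,-0.665],[0.002,0.0025,-0.665]], grip=[1,1,1,1,1,1,1,1])

```text
clock: 9.22
position: [592.1, 65.0, 63.6]
ee_rot: [0.96, -0.281, -0.0, 0.0]
contact_force: [0.9, -0.4, 0.4]
gripper_width: 85.3
grasp_force: 0.0
```

>>> servo_tool(rotation=[[0,0,0],[0,0,0],[0,0,0],[0,0,0],[0,0,0],[0,0,0]], slide=[[0,0,0],[0,0,0],[0,0,0],[0,0,0],[0,0,0],[0,0,0]], grip=[-1,-1,-1,-1,-1,-1])

```text
clock: 9.98
position: [593.1, 64.8, 65.4]
ee_rot: [0.96, -0.28, 0.001, -0.0]
contact_force: [-1.7, -0.7, 6.5]
gripper_width: 41.9
grasp_force: 55.4
```

>>> servo_tool(rotation=[[0,0,0],[0,0,0],[0,0,0],[0,0,0],[0,0,0],[0,0,0],[0,0,0],[0,0,0]], slide=[[0,0,0.1],[0,0,0.3],[0,0,0.45],[-0.08,0.13,0.52],[-0.18,0.3,0.52],[-0.29,0.48,0.52],[-0.38,0.62,0.52],[-0.4,0.65,0.52]], grip=[-1,-1,-1,-1,-1,-1,-1,-1])

```text
clock: 10.98
position: [511.3, 195.9, 167.7]
ee_rot: [0.96, -0.279, -0.0, 0.0]
contact_force: [0.1, -0.5, -1.5]
gripper_width: 42.0
grasp_force: 57.1
```

>>> servo_tool(rotation=[[0,0,0],[0,0,0],[0,0,0],[0,0,0],[0,0,0],[0,0,0]], slide=[[-0.05,0.08,0],[-0.16,0.26,0],[-0.28,0.45,0],[-0.37,0.6,0],[-0.41,0.65,0],[-0.41,0.65,0]], grip=[-1,-1,-1,-1,-1,-1])

```text
clock: 11.72
position: [430.1, 324.8, 167.7]
ee_rot: [0.96, -0.28, -0.0, 0.0]
contact_force: [0.4, -0.7, -1.0]
gripper_width: 41.5
grasp_force: 57.1
```

```bash
python3 - <<'E'
from h import *
s=read_state();print(s["clock"],s["position"],s["joints"],s["grasp_force"],s["gripper_width"])
p=s["position"][:2];print("rack rel pocket1",(p-np.array([431,324.1]))@np.c_[xh,yh])
im,W=cloud("wrist"); save("wrist3",im)
im,W=cloud("scene");print("tin",topc(W,(420,21),45,(66,80)),"can",topc(W,(481,-81),45,(62,75)))
E
```

```text
11.725 [430.11999595 324.81532747 167.73677824] [ 9.47808139e-01  2.96294675e-01 -2.95915242e-01 -4.84069239e-06
 -9.79105760e-01  5.49791192e-02] 57.056524604558945 41.514380839003806
rack rel pocket1 [0.13851043 1.12557335]
tin (597, array([419. ,  21.2]), 30.3, np.float64(68.9)) can (563, array([480.7, -82.5]), 27.9, np.float64(65.3))
```

View pics/wrist3.png

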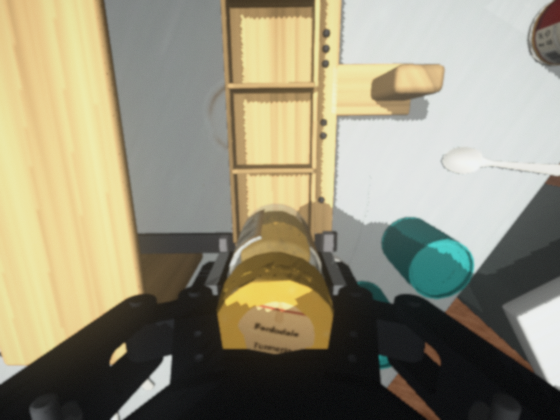

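Jar hangs above the one-stud pocket (stud at (321,200)) with its neighbours clear. Lower and release.

>>> servo_tool(rotation=[[0,0,0],[0,0,0],[0,0,0],[0,0,0],[0,0,0],[0,0,0],[0,0,0]], slide=[[0.003,-0.004,-0.1],[0.003,-0.004,-0.25],[0.003,-0.004,-0.4],[0.003,-0.004,-0.48],[0.003,-0.004,-0.515],[0.003,-0.004,-0.53],[0.003,-0.004,-0.53]], grip=[-1,-1,-1,-1,-1,-1,-1])

```text
clock: 12.7
position: [431.4, 324.0, 62.4]
ee_rot: [0.96, -0.281, 0.0, -0.0]
contact_force: [0.6, 0.2, -1.2]
gripper_width: 41.7
grasp_force: 57.1
```

>>> servo_tool(rotation=[[0,0,0],[0,0,0],[0,0,0],[0,0,0],[0,0,0],[0,0,0],[0,0,0],[0,0,0]], slide=[[0,0,-0.006],[0,0,-0.008],[0,0,-0.008],[0,0,-0.008],[0,0,-0.008],[0,0,-0.008],[0,0,-0.008],[0,0,-0.008]], grip=[-1,-1,0.2,0.5,1,1,1,1])

```text
clock: 13.7
position: [431.0, 323.9, 60.3]
ee_rot: [0.96, -0.281, -0.0, 0.0]
contact_force: [0.1, -0.8, -0.5]
gripper_width: 85.6
grasp_force: 0.0
```

>>> servo_tool(rotation=[[0,0,0],[0,0,0],[0,0,0],[0,0,0],[0,0,0],[0,0,0],[0,0,0],[0,0,0]], slide=[[0,0,0.15],[0,0,0.35],[0,0,0.6],[0.08,-0.14,0.7],[0.2,-0.34,0.7],[0.34,-0.58,0.7],[0.48,-0.8,0.7],[0.5,-0.85,0.7]], grip=[1,1,1,1,1,1,1,1])

```text
clock: 14.7
position: [531.9, 151.5, 200.0]
ee_rot: [0.959, -0.282, -0.0, 0.0]
contact_force: [-0.4, -1.0, -0.2]
gripper_width: 85.3
grasp_force: 0.0
```

>>> servo_tool(rotation=[[0,0,0],[0,0,0],[0,0,0],[0,0,0],[0,0,0],[0,0,0]], slide=[[0.08,-0.14,0],[0.2,-0.34,0],[0.34,-0.58,0],[0.46,-0.78,0],[0.5,-0.86,0],[0.5,-0.86,0]], grip=[1,1,1,1,1,1])

```text
clock: 15.45
position: [630.9, -18.4, 199.8]
ee_rot: [0.96, -0.281, -0.0, 0.0]
contact_force: [0.1, 0.2, 0.1]
gripper_width: 85.6
grasp_force: 0.0
```

```bash
python3 - <<'E'
from h import *
s=read_state();print(s["clock"],s["position"],s["joints"])
im,W=cloud("wrist"); save("wrist4",im)
print("mill top",topc(W,(632,-19),35,(90,118)))
P=near(W,(632,-19),35,(30,118)); print(len(P)); 
for lo,hi in((98,118),(80,98),(60,80),(30,60)): 
    Q=P[(P[:,2]>lo)&(P[:,2]<hi)]; print(lo,len(Q),Q.mean(0) if len(Q) else 0)
im,W=cloud("scene"); print("jar",topc(W,(431,324),40,(105,130)))
E
```

```text
15.45 [630.86148668 -18.40215743 199.75759489] [ 2.26675162e-01  4.17689455e-01 -2.17029446e-02 -3.31708191e-04
 -1.13232614e+00  7.74390101e-01]
mill top (1303, array([632.1, -21.2]), 17.2, np.float64(106.9))
1840
98 1265 [634.13500415 -22.42899542 107.31048265]
80 112 [643.07275426 -29.02888019  86.80554029]
60 322 [641.83700502 -28.82837319  69.97178743]
30 141 [643.3107321  -29.24540123  54.78426806]
jar (274, array([431.6, 320.8]), 22.8, np.float64(115.0))
```

View pics/wrist4.png

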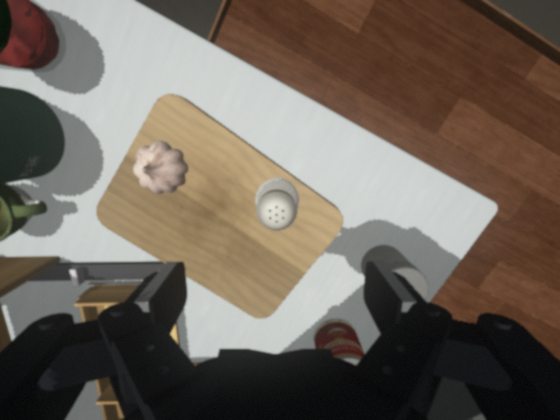

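Mill top is at pixel (277,209), world (632,-20.5). The garlic is well clear at (160,167). Descend and grip.

>>> servo_tool(rotation=[[0,0,0],[0,0,0],[0,0,0],[0,0,0],[0,0,0],[0,0,0],[0,0,0]], slide=[[0.006,-0.01,-0.1],[0.006,-0.01,-0.3],[0.006,-0.01,-0.5],[0.006,-0.01,-0.62],[0.006,-0.01,-0.69],[0.006,-0.01,-0.705],[0.006,-0.01,-0.705]], grip=[1,1,1,1,1,1,1])

```text
clock: 16.42
position: [632.8, -19.6, 60.3]
ee_rot: [0.96, -0.28, 0.001, -0.0]
contact_force: [0.0, -1.0, -0.1]
gripper_width: 85.5
grasp_force: 0.0
```

>>> servo_tool(rotation=[[0,0,0],[0,0,0],[0,0,0],[0,0,0],[0,0,0],[0,0,0],[0,0,0]], slide=[[0,0,0],[0,0,0],[0,0,0],[0,0,0],[0,0,0],[0,0,0],[0,0,0]], grip=[-1,-1,-1,-1,-1,-1,-1])

```text
clock: 17.3
position: [632.8, -20.3, 60.4]
ee_rot: [0.96, -0.28, 0.001, -0.0]
contact_force: [-1.4, -1.3, 6.5]
gripper_width: 36.2
grasp_force: 59.3
```

>>> servo_tool(rotation=[[0,0,0],[0,0,0],[0,0,0]], slide=[[0,0,0.03],[0,0,0.15],[0,0,0.2]], grip=[-1,-1,-1])

```text
clock: 17.68
position: [632.5, -19.9, 100.1]
ee_rot: [0.96, -0.28, 0.001, -0.0]
contact_force: [-0.3, -0.5, -0.9]
gripper_width: 36.1
grasp_force: 59.3
```

>>> servo_tool(rotation=[[0,0,0],[0,0,0],[0,0,0],[0,0,0],[0,0,0],[0,0,0],[0,0,0]], slide=[[0,0,0.2],[-0.04,0.09,0.34],[-0.12,0.25,0.36],[-0.22,0.46,0.36],[-0.31,0.67,0.36],[-0.36,0.77,0.36],[-0.36,0.77,0.36]], grip=[-1,-1,-1,-1,-1,-1,-1])

```text
clock: 18.55
position: [559.2, 135.2, 170.9]
ee_rot: [0.96, -0.279, -0.0, 0.0]
contact_force: [-0.1, -0.0, -1.0]
gripper_width: 36.1
grasp_force: 59.4
```

>>> servo_tool(rotation=[[0,0,0],[0,0,0],[0,0,0],[0,0,0],[0,0,0],[0,0,0]], slide=[[-0.05,0.1,0],[-0.14,0.3,0],[-0.24,0.52,0],[-0.33,0.7,0],[-0.36,0.77,0],[-0.36,0.77,0]], grip=[-1,-1,-1,-1,-1,-1])

```text
clock: 19.3
position: [488.2, 287.9, 171.0]
ee_rot: [0.96, -0.28, -0.0, 0.0]
contact_force: [-0.4, -0.8, -1.3]
gripper_width: 36.2
grasp_force: 59.4
```

```bash
python3 - <<'E'
from h import *
s=read_state();print(s["clock"],s["position"],s["joints"],s["gripper_width"])
p=s["position"][:2];print("rack rel pocket2",(p-np.array([488.6,288]))@np.c_[xh,yh])
im,W=cloud("scene"); save("s4",im[80:330,100:450],2)
print("jar",topc(W,(431,324),40,(105,130)),"tin",topc(W,(420,21),60,(66,80)),"can",topc(W,(481,-81),60,(62,75)))
E
```

```text
19.3 [488.2090235  287.88471158 171.01267873] [ 8.18600195e-01  3.37635279e-01 -2.24699400e-01 -4.00367907e-05
 -1.00911746e+00  1.84122353e-01] 36.160805878915156
rack rel pocket2 [-0.30538604  0.2699878 ]
jar (271, array([430.4, 322. ]), 23.5, np.float64(115.0)) tin (601, array([419.2,  20.5]), 29.8, np.float64(68.8)) can (555, array([479.4, -81. ]), 27.5, np.float64(65.3))
```

View pics/s4.png

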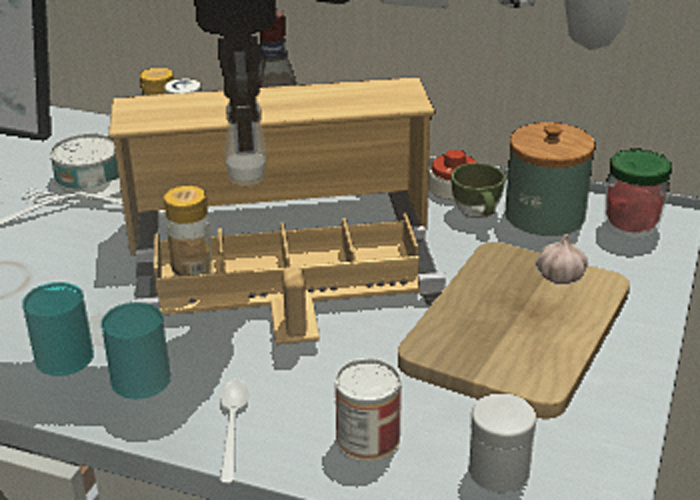

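Jar stands in pocket 1 at (187,235), and the mill hangs over pocket 2. Lower and release.

>>> servo_tool(rotation=[[0,0,0],[0,0,0],[0,0,0],[0,0,0],[0,0,0],[0,0,0],[0,0,0],[0,0,0]], slide=[[0.002,0,-0.1],[0.002,0,-0.25],[0.002,0,-0.4],[0.002,0,-0.5],[0.002,0,-0.555],[0.002,0,-0.57],[0.002,0,-0.58],[0.002,0,-0.58]], grip=[-1,-1,-1,-1,-1,-1,-1,-1])

```text
clock: 20.35
position: [489.1, 288.2, 56.3]
ee_rot: [0.96, -0.28, 0.001, -0.001]
contact_force: [-0.1, -1.0, 0.3]
gripper_width: 36.1
grasp_force: 59.7
```

>>> servo_tool(rotation=[[0,0,0],[0,0,0],[0,0,0],[0,0,0],[0,0,0],[0,0,0],[0,0,0]], slide=[[0,0,0],[0,0,0],[0,0,0],[0,0,0],[0,0,0.1],[0,0,0.4],[0,0,0.7]], grip=[0.2,0.5,1,1,1,1,1])

```text
clock: 21.22
position: [488.3, 287.6, 196.5]
ee_rot: [0.96, -0.28, -0.0, 0.001]
contact_force: [0.3, 1.0, 0.2]
gripper_width: 85.1
grasp_force: 0.0
```

>>> servo_tool(rotation=[[0,0,0],[0,0,0],[0,0,0],[0,0,0],[0,0,0],[0,0,0]], slide=[[-0.02,-0.08,0],[-0.08,-0.3,0],[-0.14,-0.55,0],[-0.2,-0.78,0],[-0.25,-0.95,0],[-0.25,-0.97,0]], grip=[1,1,1,1,1,1])

```text
clock: 21.98
position: [437.1, 91.8, 194.8]
ee_rot: [0.959, -0.282, -0.001, 0.0]
contact_force: [0.7, 0.2, -0.8]
gripper_width: 85.3
grasp_force: 0.0
```

>>> servo_tool(rotation=[[0,0,0],[0,0,0],[0,0,0],[0,0,0]], slide=[[-0.05,-0.15,-0.1],[-0.1,-0.35,-0.2],[-0.1,-0.365,-0.2],[-0.1,-0.365,-0.2]], grip=[1,1,1,1])

```text
clock: 22.48
position: [419.4, 21.3, 155.4]
ee_rot: [0.96, -0.28, 0.0, -0.0]
contact_force: [-0.3, 0.1, -0.3]
gripper_width: 85.3
grasp_force: 0.0
```

```bash
python3 - <<'E'
from h import *
s=read_state();print(s["clock"],s["position"],s["ee_rot"],s["joints"])
im,W=cloud("wrist"); save("wrist5",im)
print("tin top",topc(W,(420,21),60,(66,80)),topc(W,(420,21),45,(66,80)),"can",topc(W,(481,-81),45,(62,75)))
im,W=cloud("scene"); print("jar",topc(W,(431,324),40,(105,130)),"mill",topc(W,(489,288),35,(92,115)))
print("tin",topc(W,(420,21),60,(66,80)),"can",topc(W,(481,-81),60,(62,75)))
E
```

```text
22.475 [419.3768742   21.30232236 155.43980076] [ 9.59865125e-01 -2.80461674e-01  4.15513032e-04 -1.36784056e-04] [ 4.41409388e-01  1.11780682e-01 -5.79446083e-01  4.50504635e-04
 -8.78766413e-01  5.60549449e-01]
tin top (3895, array([420.1,  21.3]), 28.5, np.float64(69.8)) (3895, array([420.1,  21.3]), 28.5, np.float64(69.8)) can (4691, array([481.4, -80.5]), 26.8, np.float64(66.6))
jar (273, array([431.5, 319.9]), 23.7, np.float64(114.9)) mill (151, array([487.4, 283.4]), 16.6, np.float64(100.3))
tin (600, array([419.6,  20.7]), 30.6, np.float64(68.8)) can (561, array([480. , -81.2]), 27.6, np.float64(65.3))
```

View pics/wrist5.png

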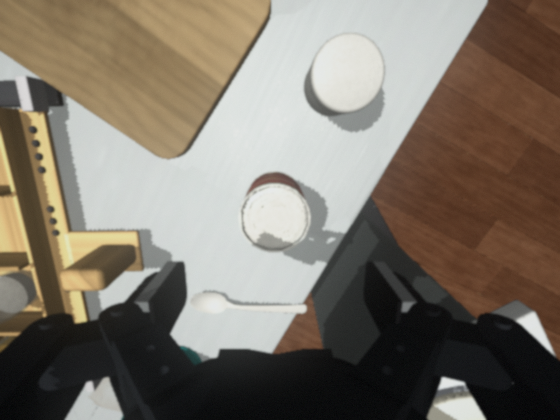

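Red-sided tin lid at (275,215), canister at (347,73). The tin is at (420,21), directly below. Grip.

>>> servo_tool(rotation=[[0,0,0],[0,0,0],[0,0,0],[0,0,0],[0,0,0],[0,0,0],[0,0,0]], slide=[[0.003,0,-0.1],[0.003,0,-0.3],[0.003,0,-0.45],[0.003,0,-0.56],[0.003,0,-0.61],[0.003,0,-0.63],[0.003,0,-0.63]], grip=[1,1,1,1,1,1,1])

```text
clock: 23.45
position: [419.8, 21.3, 29.7]
ee_rot: [0.96, -0.28, 0.0, -0.0]
contact_force: [0.1, -0.2, 0.3]
gripper_width: 85.9
grasp_force: 0.0
```

>>> servo_tool(rotation=[[0,0,0],[0,0,0],[0,0,0],[0,0,0],[0,0,0],[0,0,0],[0,0,0]], slide=[[0,0,0],[0,0,0],[0,0,0],[0,0,0],[0,0,0],[0,0,0],[0,0,0]], grip=[-1,-1,-1,-1,-1,-1,-1])

```text
clock: 24.32
position: [419.8, 21.2, 30.3]
ee_rot: [0.96, -0.28, 0.001, -0.001]
contact_force: [-1.2, 0.2, 4.5]
gripper_width: 56.5
grasp_force: 63.1
```

>>> servo_tool(rotation=[[0,0,0],[0,0,0],[0,0,0]], slide=[[0,0,0.05],[0,0,0.25],[0,0,0.4]], grip=[-1,-1,-1])

```text
clock: 24.7
position: [419.2, 20.9, 111.0]
ee_rot: [0.96, -0.281, 0.0, -0.0]
contact_force: [0.0, 1.0, -1.8]
gripper_width: 56.0
grasp_force: 64.3
```

>>> servo_tool(rotation=[[0,0,0],[0,0,0],[0,0,0],[0,0,0],[0,0,0],[0,0,0]], slide=[[0.03,0.05,0.15],[0.1,0.18,0.28],[0.18,0.33,0.28],[0.27,0.49,0.28],[0.317,0.577,0.28],[0.317,0.577,0.28]], grip=[-1,-1,-1,-1,-1,-1])

```text
clock: 25.45
position: [482.6, 136.9, 165.1]
ee_rot: [0.96, -0.28, -0.0, 0.0]
contact_force: [0.1, -0.0, -2.0]
gripper_width: 56.1
grasp_force: 64.3
```

>>> servo_tool(rotation=[[0,0,0],[0,0,0],[0,0,0],[0,0,0],[0,0,0],[0,0,0]], slide=[[0.03,0.06,0],[0.1,0.19,0],[0.19,0.35,0],[0.28,0.5,0],[0.317,0.577,0],[0.317,0.577,0]], grip=[-1,-1,-1,-1,-1,-1])

```text
clock: 26.2
position: [545.8, 252.0, 164.8]
ee_rot: [0.96, -0.28, -0.0, 0.0]
contact_force: [0.2, 0.2, -1.3]
gripper_width: 56.2
grasp_force: 64.3
```

```bash
python3 - <<'E'
from h import *
s=read_state();print(s["clock"],s["position"],s["gripper_width"])
p=s["position"][:2];print("rack rel pocket3",(p-np.array([546.2,251.9]))@np.c_[xh,yh])
im,W=cloud("wrist"); save("w6",im)
im,W=cloud("scene"); print("can",topc(W,(481,-81),70,(62,75)))
E
```

```text
26.2 [545.81965756 251.97446292 164.78318992] 56.22715762121097
rack rel pocket3 [-0.13897842  0.36178736]
can (562, array([479.6, -81.3]), 27.6, np.float64(65.3))
```

View pics/w6.png

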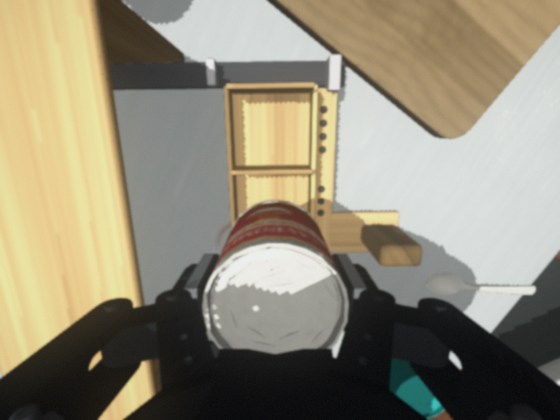

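Tin hangs over the pocket after the three-stud mark. The clearance is only 3.5 mm, so I check the partition positions by depth first.

```bash
python3 - <<'E'
from h import *
im,W=cloud("wrist"); P=W.reshape(-1,3);O=np.array([580.2,370.8]);q=(P[:,:2]-O)@np.c_[xh,yh]
for nm,m in [("part(y=-68)",(abs(q[:,1]+68)<12)&(abs(q[:,0]+119)<25)),("end(y=-136)",(abs(q[:,1]+137)<12)&(abs(q[:,0]+119)<25))]:
    m&=(P[:,2]>46)&(P[:,2]<60); print(nm,m.sum(),np.percentile(q[m],[5,50,95],axis=0).round(1).tolist(),np.median(P[m,2]))
m=(abs(q[:,1]+102)<22)&(P[:,2]>37)&(P[:,2]<47)&(q[:,0]>-170)&(q[:,0]<-70)
h,e=np.histogram(q[m,0],bins=np.arange(-170,-69,2));print([(int(e[i]),int(h[i])) for i in np.nonzero(h>5)[0]])
E
```

```text
part(y=-68) 351 [[-141.1, -70.0], [-118.9, -68.6], [-96.5, -66.2]] 53.907920425197915
end(y=-136) 417 [[-141.7, -137.8], [-120.4, -135.5], [-96.6, -133.8]] 53.950236242932476
[(-156, 69), (-154, 136), (-152, 72), (-82, 129), (-80, 121), (-78, 33)]
```

Partition at y=-68.2 and pocket centre at x about -117.5, so the fit is within 1 mm. Lower.

>>> servo_tool(rotation=[[0,0,0],[0,0,0],[0,0,0],[0,0,0],[0,0,0],[0,0,0],[0,0,0],[0,0,0]], slide=[[0.004,0.003,-0.1],[0.005,0.004,-0.25],[0.005,0.004,-0.4],[0.005,0.004,-0.47],[0.005,0.004,-0.53],[0.005,0.004,-0.565],[0.005,0.004,-0.58],[0.005,0.004,-0.58]], grip=[-1,-1,-1,-1,-1,-1,-1,-1])

```text
clock: 27.35
position: [547.2, 252.7, 49.7]
ee_rot: [0.96, -0.28, 0.0, -0.0]
contact_force: [-0.5, -0.3, -2.2]
gripper_width: 56.6
grasp_force: 64.3
```

>>> servo_tool(rotation=[[0,0,0],[0,0,0],[0,0,0],[0,0,0],[0,0,0],[0,0,0],[0,0,0],[0,0,0]], slide=[[0,0,-0.006],[0,0,-0.007],[0,0,-0.007],[0,0,-0.007],[0,0,-0.007],[0,0,0.1],[0,0,0.4],[0,0,0.7]], grip=[-1,-1,0.6,1,1,1,1,1])

```text
clock: 28.35
position: [546.8, 252.3, 190.6]
ee_rot: [0.96, -0.28, -0.0, 0.001]
contact_force: [1.0, 1.2, 0.3]
gripper_width: 85.1
grasp_force: 0.0
```

>>> servo_tool(rotation=[[0,0,0],[0,0,0],[0,0,0],[0,0,0],[0,0,0],[0,0,0]], slide=[[-0.02,-0.1,0],[-0.06,-0.3,0],[-0.11,-0.55,0],[-0.16,-0.78,0],[-0.17,-0.85,0],[-0.17,-0.85,0]], grip=[1,1,1,1,1,1])

```text
clock: 29.1
position: [512.9, 81.8, 189.1]
ee_rot: [0.96, -0.281, -0.0, 0.0]
contact_force: [0.5, -0.5, -0.6]
gripper_width: 85.3
grasp_force: 0.0
```

>>> servo_tool(rotation=[[0,0,0],[0,0,0],[0,0,0],[0,0,0],[0,0,0],[0,0,0]], slide=[[-0.02,-0.1,0],[-0.06,-0.3,-0.05],[-0.11,-0.55,-0.1],[-0.15,-0.75,-0.15],[-0.16,-0.81,-0.15],[-0.16,-0.81,-0.15]], grip=[1,1,1,1,1,1])

```text
clock: 29.85
position: [481.5, -79.6, 159.5]
ee_rot: [0.96, -0.281, 0.0, -0.0]
contact_force: [-0.3, 0.4, -0.9]
gripper_width: 85.5
grasp_force: 0.0
```

```bash
python3 - <<'E'
from h import *
s=read_state();print(s["clock"],s["position"],s["ee_rot"],s["joints"])
im,W=cloud("wrist"); save("w7",im)
print("can",topc(W,(481,-81),70,(62,75)))
im,W=cloud("scene"); print("jar",topc(W,(431,324),40,(105,130)),"mill",topc(W,(489,288),35,(92,115)),"tin",topc(W,(547,253),34,(82,98)),"can",topc(W,(481,-81),70,(62,75)))
save("s7",im[80:330,100:450],2)
E
```

```text
29.85 [481.45971033 -79.62727076 159.50984224] [ 9.59766826e-01 -2.80798039e-01  3.12170263e-04 -6.03187673e-05] [ 1.69816524e-01  2.22137410e-01 -4.25389520e-01  2.07809881e-04
 -9.22655478e-01  8.31603367e-01]
can (3121, array([481.5, -80.6]), 26.7, np.float64(66.6))
jar (273, array([432.1, 320.1]), 23.2, np.float64(114.9)) mill (150, array([486.7, 283.2]), 16.1, np.float64(100.3)) tin (355, array([545.6, 251.8]), 30.8, np.float64(86.2)) can (554, array([479.8, -82.3]), 27.7, np.float64(65.3))
```

View pics/s7.png

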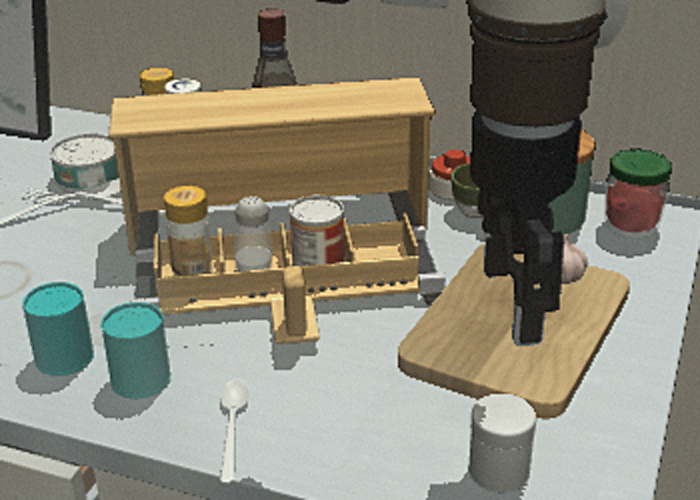

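Three provisions stand in pockets 1 to 3 at (187,235), (253,235) and (318,232). The canister at (502,440) has not moved. Grip it.

>>> servo_tool(rotation=[[0,0,0],[0,0,0],[0,0,0],[0,0,0],[0,0,0],[0,0,0],[0,0,0]], slide=[[0,-0.005,-0.1],[0,-0.005,-0.3],[0,-0.005,-0.45],[0,-0.005,-0.56],[0,-0.005,-0.625],[0,-0.005,-0.645],[0,-0.005,-0.645]], grip=[1,1,1,1,1,1,1])

```text
clock: 30.82
position: [481.6, -80.1, 30.7]
ee_rot: [0.96, -0.28, 0.0, -0.0]
contact_force: [-1.1, -0.8, 0.0]
gripper_width: 85.4
grasp_force: 0.0
```

>>> servo_tool(rotation=[[0,0,0],[0,0,0],[0,0,0],[0,0,0],[0,0,0],[0,0,0],[0,0,0]], slide=[[0,0,0],[0,0,0],[0,0,0],[0,0,0],[0,0,0],[0,0,0],[0,0,0]], grip=[-1,-1,-1,-1,-1,-1,-1])

```text
clock: 31.7
position: [481.6, -80.4, 31.3]
ee_rot: [0.96, -0.28, 0.001, -0.0]
contact_force: [-1.3, 0.5, 5.6]
gripper_width: 51.9
grasp_force: 62.0
```

>>> servo_tool(rotation=[[0,0,0],[0,0,0],[0,0,0],[0,0,0]], slide=[[0,0,0.05],[0,0,0.25],[0,0,0.5],[0,0,0.67]], grip=[-1,-1,-1,-1])

```text
clock: 32.2
position: [481.2, -80.5, 166.8]
ee_rot: [0.96, -0.281, 0.001, -0.001]
contact_force: [0.0, -0.3, -1.7]
gripper_width: 51.9
grasp_force: 63.1
```

>>> servo_tool(rotation=[[0,0,0],[0,0,0],[0,0,0],[0,0,0],[0,0,0],[0,0,0]], slide=[[0.03,0.08,0],[0.11,0.26,0],[0.19,0.46,0],[0.27,0.66,0],[0.307,0.743,0],[0.307,0.743,0]], grip=[-1,-1,-1,-1,-1,-1])

```text
clock: 32.95
position: [541.9, 69.1, 163.0]
ee_rot: [0.96, -0.28, -0.001, 0.001]
contact_force: [0.7, 0.2, -1.5]
gripper_width: 51.9
grasp_force: 63.2
```

>>> servo_tool(rotation=[[0,0,0],[0,0,0],[0,0,0],[0,0,0],[0,0,0],[0,0,0],[0,0,0]], slide=[[0.03,0.08,0],[0.11,0.26,0],[0.19,0.46,0],[0.27,0.66,0],[0.307,0.743,0],[0.307,0.743,0],[0.307,0.743,0]], grip=[-1,-1,-1,-1,-1,-1,-1])

```text
clock: 33.83
position: [603.2, 215.6, 164.2]
ee_rot: [0.96, -0.281, -0.0, 0.0]
contact_force: [0.1, 0.0, -1.4]
gripper_width: 52.1
grasp_force: 63.2
```

>>> servo_tool(rotation=[[0,0,0],[0,0,0],[0,0,0],[0,0,0],[0,0,0],[0,0,0],[0,0,0],[0,0,0]], slide=[[0.004,0.004,-0.1],[0.004,0.004,-0.25],[0.004,0.004,-0.4],[0.004,0.004,-0.47],[0.004,0.004,-0.53],[0.004,0.004,-0.565],[0.004,0.004,-0.578],[0.004,0.004,-0.578]], grip=[-1,-1,-1,-1,-1,-1,-1,-1])

```text
clock: 34.83
position: [605.0, 217.8, 49.4]
ee_rot: [0.96, -0.28, 0.001, -0.001]
contact_force: [-1.0, -0.2, -1.5]
gripper_width: 51.9
grasp_force: 63.1
```

>>> servo_tool(rotation=[[0,0,0],[0,0,0],[0,0,0],[0,0,0],[0,0,0],[0,0,0],[0,0,0],[0,0,0]], slide=[[0,0,-0.006],[0,0,-0.007],[0,0,-0.007],[0,0,-0.007],[0,0,-0.007],[0,0,0.1],[0,0,0.4],[0,0,0.7]], grip=[-1,-1,0.6,1,1,1,1,1])

```text
clock: 35.83
position: [604.3, 217.3, 189.7]
ee_rot: [0.96, -0.28, -0.0, 0.001]
contact_force: [0.8, 0.4, 0.2]
gripper_width: 85.3
grasp_force: 0.0
```

>>> servo_tool(rotation=[[0,0,0],[0,0,-0.03],[0,0,-0.06],[0,0,-0.09],[0,0,-0.12],[0,0,-0.15],[0,0,-0.18],[0,0,-0.2]], slide=[[-0.06,-0.02,0],[-0.22,-0.06,0],[-0.42,-0.11,0],[-0.6,-0.16,0],[-0.7,-0.18,0],[-0.72,-0.185,0],[-0.72,-0.185,0],[-0.72,-0.185,0]], grip=[1,1,1,1,1,1,1,1])

```text
clock: 36.83
position: [459.8, 180.2, 188.0]
ee_rot: [-0.61, 0.793, 0.0, -0.001]
contact_force: [0.1, -0.1, 0.4]
gripper_width: 85.5
grasp_force: 0.0
```

>>> servo_tool(rotation=[[0,0,-0.03],[0,0,-0.05],[0,0,-0.05]], slide=[[0,0,0],[0,0,0],[0,0,0]], grip=[1,1,1])

```text
clock: 37.2
position: [460.0, 180.2, 188.0]
ee_rot: [-0.481, 0.877, -0.0, -0.001]
contact_force: [-0.4, 0.1, -0.6]
gripper_width: 85.5
grasp_force: 0.0
```

```bash
python3 - <<'E'
from h import *
s=read_state();print(s["clock"],s["position"],s["ee_rot"],s["joints"])
im,W=cloud("wrist"); P=W.reshape(-1,3);O=np.array([580.2,370.8]);q=(P[:,:2]-O)@np.c_[xh,yh]
m=(abs(q[:,1])<25)&(q[:,0]<-195)&(q[:,0]>-260)&(P[:,2]>74)&(P[:,2]<86);c=(np.percentile(q[m],2,axis=0)+np.percentile(q[m],98,axis=0))/2
print("handle",m.sum(),c,O+c[0]*xh+c[1]*yh)
im,W=cloud("scene"); print("jar",topc(W,(431,324),40,(105,130)),"mill",topc(W,(489,288),35,(92,115)),"tin",topc(W,(547,253),34,(82,98)),"can",topc(W,(604,216),34,(78,92)))
save("s8",im[80:330,100:450],2)
E
```

```text
37.2 [460.03157031 180.20924587 187.98430921] [-4.80970873e-01  8.76736319e-01 -1.16635717e-05 -6.67027924e-04] [ 7.02562834e-01  2.01899787e-01 -3.70032408e-01 -2.89014309e-04
 -1.00017605e+00 -1.26967915e+00]
handle 864 [-224.69795496   -0.59309321] [461.32768072 180.119916  ]
jar (273, array([432.5, 322. ]), 24.0, np.float64(114.8)) mill (151, array([487. , 282.9]), 16.5, np.float64(100.4)) tin (358, array([545.8, 252.8]), 31.3, np.float64(86.2)) can (282, array([604.6, 209.3]), 27.8, np.float64(82.8))
```

View pics/s8.png

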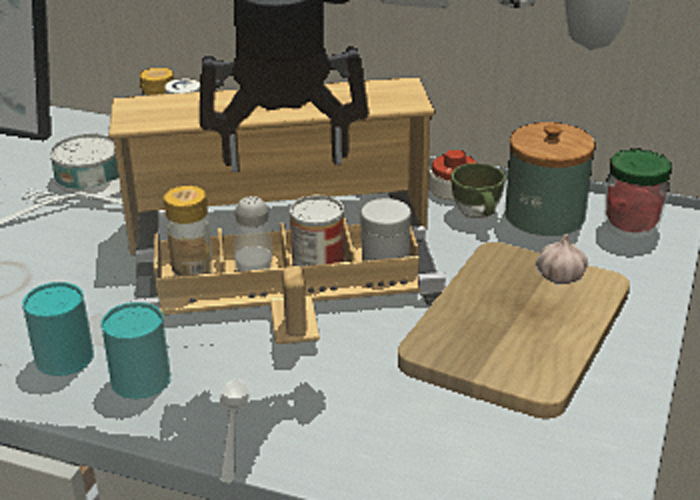

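All four stand in their pockets, from (187,235) to (386,232). Pinch the handle again.

>>> servo_tool(rotation=[[0,0,0],[0,0,0],[0,0,0],[0,0,0],[0,0,0],[0,0,0],[0,0,0]], slide=[[0.006,0,-0.1],[0.006,0,-0.3],[0.006,0,-0.5],[0.006,0,-0.65],[0.006,0,-0.73],[0.006,0,-0.755],[0.006,0,-0.755]], grip=[1,1,1,1,1,1,1])

```text
clock: 38.17
position: [461.9, 180.6, 37.8]
ee_rot: [-0.481, 0.877, -0.0, 0.0]
contact_force: [0.1, 0.4, 0.4]
gripper_width: 85.1
grasp_force: 0.0
```

>>> servo_tool(rotation=[[0,0,0],[0,0,0],[0,0,0],[0,0,0],[0,0,0],[0,0,0],[0,0,0],[0,0,0]], slide=[[0,0,0],[0,0,0],[0,0,0],[0,0,0],[0,0,0],[0,0,0],[0,0,0],[0,0,0]], grip=[-1,-1,-1,-1,-1,-1,-1,-1])

```text
clock: 39.17
position: [462.0, 180.6, 38.1]
ee_rot: [-0.481, 0.877, -0.0, 0.0]
contact_force: [-0.1, -1.6, 5.5]
gripper_width: 19.3
grasp_force: 59.9
```

Slide in 88 mm with the tray down.

>>> servo_tool(rotation=[[0,0,0],[0,0,0],[0,0,0],[0,0,0],[0,0,0],[0,0,0],[0,0,0],[0,0,0]], slide=[[0.01,0.016,0],[0.035,0.055,0],[0.07,0.11,0],[0.11,0.175,0],[0.15,0.24,0],[0.19,0.303,0],[0.22,0.352,0],[0.234,0.373,0]], grip=[-1,-1,-1,-1,-1,-1,-1,-1])

```text
clock: 40.17
position: [508.9, 255.8, 38.1]
ee_rot: [-0.481, 0.877, -0.0, 0.0]
contact_force: [-1.7, -1.1, 5.8]
gripper_width: 19.6
grasp_force: 60.0
```

>>> servo_tool(rotation=[[0,0,0],[0,0,0],[0,0,0],[0,0,0],[0,0,0],[0,0,0],[0,0,0]], slide=[[0,0,0],[0,0,0.02],[0,0,0.045],[0,0,0.07],[0,0,0.09],[0,0,0.096],[0,0,0.096]], grip=[-1,-1,-1,-1,-1,-1,-1])

```text
clock: 41.05
position: [508.0, 254.5, 56.8]
ee_rot: [-0.48, 0.877, -0.0, -0.001]
contact_force: [1.3, -2.8, -7.8]
gripper_width: 19.6
grasp_force: 59.2
```

>>> servo_tool(rotation=[[0,0,0],[0,0,0],[0,0,0],[0,0,0],[0,0,0],[0,0,0],[0,0,0]], slide=[[0.01,0.016,0],[0.03,0.048,0],[0.05,0.08,0],[0.07,0.112,0],[0.083,0.132,0],[0.087,0.139,0],[0.087,0.139,0]], grip=[-1,-1,-1,-1,-1,-1,-1])

```text
clock: 41.92
position: [525.2, 282.2, 56.4]
ee_rot: [-0.48, 0.877, -0.0, -0.001]
contact_force: [-1.8, -4.2, -10.4]
gripper_width: 19.7
grasp_force: 59.2
```

Back at the stowed position (525.2, 282.2). Let it down.

>>> servo_tool(rotation=[[0,0,0],[0,0,0],[0,0,0],[0,0,0],[0,0,0],[0,0,0],[0,0,0]], slide=[[0.001,0.002,-0.02],[0.001,0.002,-0.045],[0.001,0.002,-0.07],[0.001,0.002,-0.088],[0.001,0.002,-0.096],[0.001,0.002,-0.096],[0.001,0.002,-0.096]], grip=[-1,-1,-1,-1,-1,-1,-1])

```text
clock: 42.8
position: [525.2, 282.1, 38.3]
ee_rot: [-0.48, 0.877, -0.0, -0.001]
contact_force: [-2.8, -6.5, -4.0]
gripper_width: 19.4
grasp_force: 60.0
```

>>> servo_tool(rotation=[[0,0,0],[0,0,0],[0,0,0],[0,0,0],[0,0,0],[0,0,0],[0,0,0]], slide=[[0,0,0],[0,0,0],[0,0,0],[0,0,0],[0,0,0],[0,0,0],[0,0,0]], grip=[-0.5,0,0.5,1,1,1,1])

```text
clock: 43.68
position: [526.2, 283.3, 37.7]
ee_rot: [-0.48, 0.877, -0.0, -0.0]
contact_force: [0.6, -0.0, 0.4]
gripper_width: 85.1
grasp_force: 0.0
```

>>> servo_tool(rotation=[[0,0,0],[0,0,0],[0,0,0],[0,0,0],[0,0,0],[0,0,0],[0,0,0],[0,0,0]], slide=[[0,0,0.1],[0,0,0.3],[0,0,0.55],[0,0,0.8],[0,0,0.9],[0.05,-0.15,0.9],[0.12,-0.4,0.9],[0.12,-0.4,0.9]], grip=[1,1,1,1,1,1,1,1])

```text
clock: 44.68
position: [550.5, 200.7, 217.8]
ee_rot: [-0.479, 0.878, -0.0, -0.0]
contact_force: [0.4, 0.9, -0.0]
gripper_width: 85.4
grasp_force: 0.0
```

```bash
python3 - <<'E'
from h import *
s=read_state();print(s["clock"],s["position"])
O=np.array([580.2,370.8])
for n in("scene","wrist"):
    im,W=cloud(n); P=W.reshape(-1,3);q=(P[:,:2]-O)@np.c_[xh,yh]
    m=(abs(q[:,1])<20)&(q[:,0]<-80)&(q[:,0]>-140)&(P[:,2]>60)&(P[:,2]<110)
    if m.sum()>20:
        z=P[m,2];t=z>np.percentile(z,95)-6;print(n,"handle",np.percentile(z,[90,98]),np.percentile(q[m][t],[2,50,98],axis=0).round(1).tolist())
    save("f_"+n,im[80:330,100:450] if n=="scene" else im,2 if n=="scene" else 1)
E
```

```text
44.675 [550.46640579 200.67162357 217.77170745]
scene handle [79.27129065 80.27687543] [[-124.3, -9.2], [-108.9, 0.5], [-91.0, 9.2]]
wrist handle [80.76667457 81.46213394] [[-121.6, -10.1], [-106.3, -1.5], [-88.9, 8.4]]
```

View pics/f_scene.png

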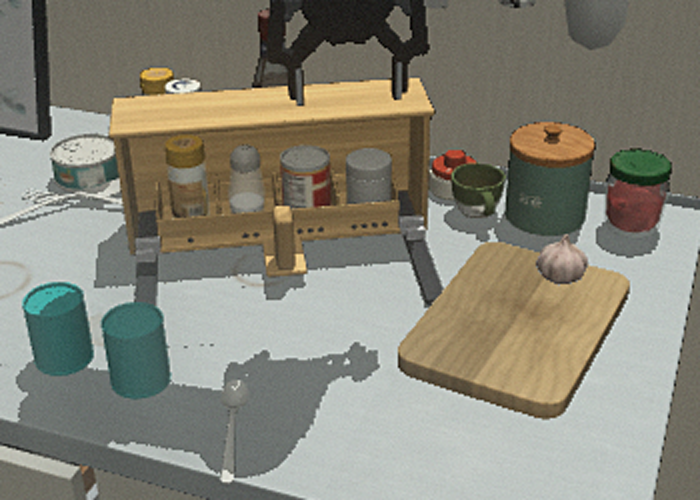

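The tray is down and stowed: handle top z is about 81 and its position matches the start. All four provisions stand upright at (186,175) to (369,178). The garlic and the turquoise cans are where they were.

```bash
python3 -c "
from bench import job_done
print(job_done())"
```

```text
the job is handed in; nothing more can be done
None
```

The spice jar, salt mill, food tin and tea canister all stand in pockets 1 to 4, placed in that order, and the tray is back home behind the ribs; the garlic was not touched, and I handed the job in at about 45 s.

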